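# Find the warped lunch-box lid by rocking it on the glass

## Task

Of the three lunch-box lids lying on the glass shelf one has warped: find it by pressing lightly with a fingertip on the end of a lid's top and feeling whether it rocks on the glass, holding the one that rocks tipped for a moment so as to be sure. Then lift that lid by its rib and lay it gently, right way up and flat in the silicone key tray, and let go. Leave the two sound lids and the other things on the shelf where they are, and never press hard: the glass is not to be loaded with more than 25 N.

Things in the scene. Friction and masses are not known exactly. Their poses are not given: they have to be found in the camera images.
- lid_a_mid (a point): One of three lids alike in looks, plain purple plastic, 130 mm long (its x), 90 mm wide (its y), about 0.12 kg. The point is the centre of the upper face of its stiff flat plate, 11 mm above the rim's underside, at the foot of the grip rib. The rib stands on the middle of the plate: 52 mm long (along x), 12 mm wide (along y), 24 mm tall. Name, place and level do not tell which lid is warped.
- lid_b_mid (a point): Lid, the same in size and looks as lid_a (see there); the point is the centre of its plate's upper face.
- lid_c_mid (a point): Lid, the same in size and looks as lid_a (see there); the point is the centre of its plate's upper face.
- shelf_top (a point): Centre of the upper face of the rigid glass shelf, always 60 mm above the work surface. Sound lids bear on it all round and do not give. The warped lid is bowed lengthwise: it rests level, as high as the others, on the middle 24 mm of its rim, ends 5 mm clear; pressed (under 1 N) 52 mm from its centre along its x, it tips 0.094 rad, sinking 3.8 mm there till the end meets the glass.
- shelf: The glass shelf with its steel brackets, fixed, 340 mm (its x) by 550 mm (its y); origin on the work surface below its centre. The lids lie on its near part in a row along its y, long sides within about 20 degrees of its x.
- tray_floor (a point): Open grey silicone key tray, fixed, 158 mm (its x) by 120 mm (its y), walls 4 mm thick, 22 mm high in all, floor 4 mm thick; the point is the centre of the floor's upper face. Two ribs 6 mm wide, 5 mm tall cross the floor at x = +50 and -50 mm; a lid laid in rests on them. It fits only with its long side along the tray's x, either way round, with about 10 mm to spare each way.
- cat: Bystander: white ceramic cat incense holder, 48 mm across, 68 mm high, on the far part of the shelf; origin at its underside.
- gauge: Bystander: black aluminium tyre gauge, 150 mm long, lying on the far part of the shelf; origin at its underside.
- tin: Bystander: round steel shoe-polish tin, 72 mm across, 22 mm high, on the far part of the shelf; origin at its underside.

How it is judged:
By the outcome, as a careful person would: the job done as asked, in the order asked, and still so for the second after the job is handed in, with the robot touching nothing.
It also fails if it takes over 64 s, if anything falls off the work surface, if the arm or the gripper's body presses on something with over 40 N, if the wrist force passes 120 N, or if a joint passes its speed limit or range.

## Robot

A 6-joint arm with a two-finger parallel gripper is mounted at the origin on the work surface. World frame = base frame: x ahead of the robot, y to its left, z up, the work surface at z = 0. Lengths are in m, angles in rad, forces in N, time in s.
With the tool pointing down it reaches from about 0.375 to 0.9 m from the base axis. Payload 3.1 kg.
Tool frame: the origin (TCP) lies on the centre line of the jaws, within the pads' length; the fingertips stand 8 mm ahead of it and the grasp point (between the pads) lies 11 mm behind it (r.finger_overhang is the x of the fingertips in the tool frame, in m); x points along the fingers, z is the direction in which the jaws open and shut, and the axes are right-handed (so a half turn about x gives the same grasp; the last joint's range is limited). The gripper opens to 85 mm and grips with 20 to 120 N. Pads are 22 mm wide; open, the fingers measure 114 mm over their backs; the gripper's body (76 mm by 85 mm) begins 54 mm behind the grasp point. The pads swing forward as they close: fully open they stand 13 mm farther back than shut.
Start: joints at [-1.409, 0.527, 1.433, -0, 1.181, -0.178], TCP at [0.209, -0.589, 0.239] pointing down, gripper open.
Joint ranges: [-3.08, 3.08], [-0.75, 2.2], [0.22, 2.44], [-1.43, 4.57], [0, 2.65], [-2.85, 2.85]. Speed limits (rad/s): [2.79, 2.79, 3.14, 3.14, 3.14, 3.14].

## Interface

Orientations are given as a unit quaternion [x, y, z, w].
In Python, from rig import r, optics, order gives the robot as it stands.
- The arm moves only by the tool jog_arm, never from a script. Its argument "plan" is a list of rows, each a list of 4 numbers: the shift along the tool's x, y, z in cm, then the turn about the tool's x in degrees. A call has 1 to 5 rows; each row shifts and turns the commanded pose from where the row before left it, along the tool's axes as they then stand; what a row does not reach is not made up. A row lasts 1/12 s, in which the tool goes at most 41.7 mm and 7.16 degrees, less where a joint would pass 70% of its speed; a pose out of reach is approached as far as the arm can. A call with a gripper value outside its range is refused whole. "claw" is the opening, from 0 (shut) to 1 (fully open), set as the call begins (left out, the last holds). The fingers move at their own pace and stop on an object; the grip force is fixed at half the most. Time passes only in rows, so rows that do not move let the fingers close. It gives the time, the measured TCP pose, the force and the opening at its end, in the units of the state.
- r.state(): the state, without advancing time (a new reading comes with each control period).
- optics.snapshot(name): name is "side" or "top" or "wrist"; returns the picture (400x640x3 uint8, red, green, blue); there is no depth.
- optics.camera_info(name): a dict with "vertical_fov" (degrees; the focal length in pixels is half the picture's height over the tangent of half this angle, whatever the lens; pixels are square), "cx", "cy" (the principal point, pixels), "k1" (the pictures are not rectified: a ray, as slopes to the right and down, at radius r is drawn at 1 + k1 r^2 times it, then the intrinsics apply), "R" (3x3) and "t" (3): a world point X has camera coordinates R X + t. Camera axes: x right, y down, z forward; pixel columns grow to the right and rows downward; lengths in m; the calibration is good to about 2 mm. A picture is of the moment at which its call begins: read the wrist's pose just before it. camera_info takes no time and is no camera call; for the wrist camera it gives the pose at the moment of the call.
- order.hand_in(): hands the job in, once; it reports no verdict.
The state is a dict: "time_s": time; "qpos": joint angles; "dq": joint speeds; "joint_torque": joint torques, N m; "eef_pos": TCP position; "tcp_rot": TCP orientation; "force": force on the tool from outside, world axes, zero at the start; "ft_torque": the same for the moment, N m; "opening": finger opening in m.
Only numpy, scipy, OpenCV 4.12 (cv2) and the standard library are available. Lean on these libraries where they do the work, as an engineer would, in place of code of your own. Each camera call takes 0.05 s, during which the arm holds its last target. There are 200 camera calls.

## Working session

There is one attempt and no reset: what is moved stays moved. The work goes in short steps, Python scripts to look and compute and a tool call to move; the robot and the scene stay as the last step left them, time stands still between calls to the robot, and variables do not carry over. Pictures are saved under pics/ and viewed, about 8 in all and at most 12, crops included, and the job is handed in when it is done.

Besides the shell and the picture viewer there is one more tool, called after "Call:" as name(argument=value, ...), one argument or row to a line, values as JSON. jog_arm: Moves the arm, as the interface text tells. Its arguments: {"type":"object","properties":{"plan":{"type":"array"},"claw":{"type":"number"}},"required":["plan"]}

```bash
ls; mkdir -p pics; python3 - <<'E'
from rig import r,optics,order
import cv2,numpy as np
s=r.state();print(s)
for n in("top","side"):
    c=optics.camera_info(n);print(n,c)
    cv2.imwrite(f"pics/{n}0.png",optics.snapshot(n)[:,:,::-1])
E
```

```text
pics
{'time_s': 0.0, 'qpos': array([-1.40847112e+00,  5.28472966e-01,  1.43390318e+00,  4.28222561e-05,
        1.18137855e+00, -1.78478934e-01]), 'dq': array([ 0.0004799 , -0.00142339,  0.00037265, -0.00023139,  0.00089181,
        0.00066552]), 'joint_torque': array([-6.46915601e-05, -4.42349625e+01, -1.78022951e+01, -3.29827399e-04,
        8.43297603e-03, -8.33946245e-09]), 'eef_pos': array([ 0.20884073, -0.58834217,  0.23832913]), 'tcp_rot': array([ 0.40852817,  0.57807012, -0.40741882,  0.57701783]), 'force': array([-0.05966496, -0.06696783,  0.31516295]), 'ft_torque': array([-0.01104579,  0.04824419, -0.01195377]), 'opening': 0.08531461247828873}
top {'vertical_fov': 51.958936138168326, 'cx': 319.43409867420473, 'cy': 200.9126645449593, 'k1': -0.04899932536938928, 'R': array([[-0.02824472, -0.9995998 , -0.00157355],
       [-0.9926672 ,  0.02823386, -0.11753587],
       [ 0.11753326, -0.00175775, -0.99306739]]), 't': array([0.02600174, 0.58878405, 0.93641252])}
side {'vertical_fov': 51.88605487347496, 'cx': 318.0529593819814, 'cy': 192.53667969829837, 'k1': -0.048370361441761926, 'R': array([[-0.98179033, -0.1899032 , -0.00495294],
       [-0.08713642,  0.47335279, -0.87655256],
       [ 0.16880462, -0.86015924, -0.48128067]]), 't': array([0.58185604, 0.14150411, 0.86630079])}
```

View pics/top0.png

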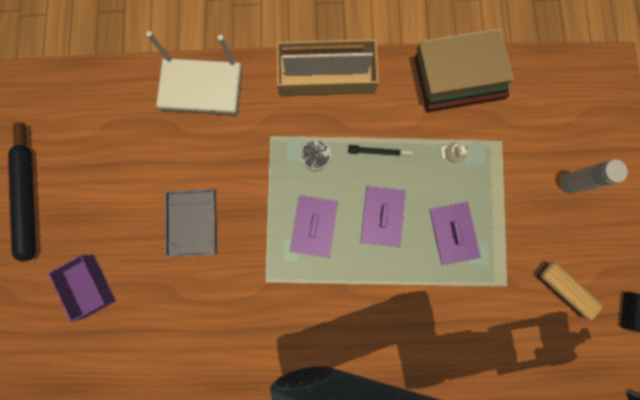

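View pics/side0.png

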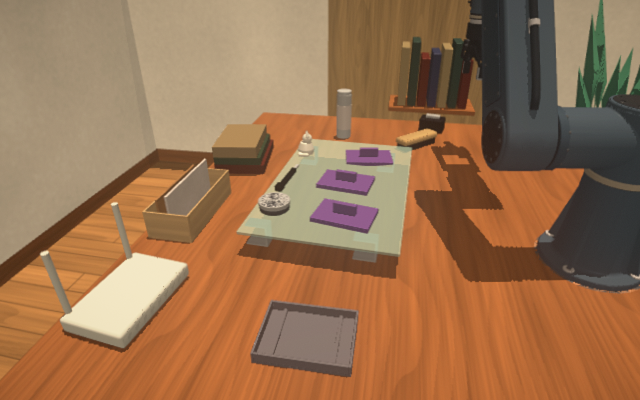

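The top view shows three purple lids at about (314,226), (384,216) and (456,233), and the tray at (191,222). The side view agrees, with the tin, gauge and cat on the far part of the shelf.

```bash
cat > h.py <<'E'
from rig import r,optics,order
import cv2,numpy as np
from scipy.spatial.transform import Rotation as Ro
def KD(c):
    f=200/np.tan(np.radians(c["vertical_fov"]/2))
    return np.array([[f,0,c["cx"]],[0,f,c["cy"]],[0,0,1]]),np.array([c["k1"],0,0,0,0.])
def toplane(c,px,z):
    K,D=KD(c); n=cv2.undistortPoints(np.float64(px).reshape(-1,1,2),K,D).reshape(-1,2)
    R=np.array(c["R"]);t=np.array(c["t"]); d=np.c_[n,np.ones(len(n))]@R; o=-R.T@t
    return (o+d*((z-o[2])/d[:,2])[:,None])[:,:2]
def rect(p):
    (x,y),(a,b),_=q=cv2.minAreaRect(np.float32(p*1000)); B=cv2.boxPoints(q)
    e=max((B[1]-B[0],B[2]-B[1]),key=np.linalg.norm); yaw=np.degrees(np.arctan2(e[1],e[0]))
    return np.round([x,y,max(a,b),min(a,b),(yaw+90)%180-90],1)
def lids(img,c,z):
    h=cv2.cvtColor(img,cv2.COLOR_RGB2HSV)
    m=cv2.inRange(h,(130,70,60),(165,255,255))
    m=cv2.morphologyEx(m,cv2.MORPH_CLOSE,np.ones((9,9)))
    return [ (k.reshape(-1,2).mean(0).round(),rect(toplane(c,k,z))) for k in cv2.findContours(m,0,1)[0] if cv2.contourArea(k)>800]
def st():
    s=r.state();R=Ro.from_quat(s["tcp_rot"]).as_matrix()
    print(round(s["time_s"],2),s["eef_pos"].round(4),"x",R[:,0].round(3),"y",R[:,1].round(3),"z",R[:,2].round(3),"F",s["force"].round(2),"q",s["qpos"].round(2),"o",round(s["opening"],4))
    return s,R
def go(dx):  # world delta (m) -> tool cm
    s,R=st(); print("tool cm",(R.T@dx*100).round(2))
E
python3 - <<'E'
from h import *
im=cv2.imread("pics/top0.png")[:,:,::-1].copy();c=optics.camera_info("top")
for l in lids(im,c,.069):print(l)
h=cv2.cvtColor(im,cv2.COLOR_RGB2HSV);print(h[222,185],h[190,190],h[222,167],h[222,240],h[257,190])
m=cv2.inRange(h,(0,0,30),(180,90,150));m[:,:150]=0;m[:,232:]=0;m[:170]=0;m[270:]=0
m=cv2.morphologyEx(m,cv2.MORPH_OPEN,np.ones((3,3)))
k=max(cv2.findContours(m,0,1)[0],key=cv2.contourArea);print("tray",cv2.boundingRect(k),rect(toplane(c,k,.022)))
print("shelf corners",toplane(c,[[271,137],[502,141],[507,286],[266,282]],.06).round(3))
st()
E
```

```text
(array([ 82., 285.]), array([405.5, 556.9, 129.8, 110.5,  26.9]))
(array([455., 233.]), array([ 503.3, -295.1,  124. ,   86.2,    9. ]))
(array([313., 226.]), array([529.4,  23.9, 121.8,  83.8, -10.1]))
(array([383., 216.]), array([ 547.5, -133.6,  122.7,   84.3,   -8.3]))
[ 14  36 122] [ 11  98 128] [19 35 59] [ 13 178 152] [ 12 168 153]
tray (165, 190, 51, 67) [547.6 320.8 156.5 121.4   0.9]
shelf corners [[ 0.741  0.119]
 [ 0.717 -0.427]
 [ 0.379 -0.412]
 [ 0.405  0.135]]
0.1 [ 0.2088 -0.5884  0.2384] x [-0.     0.002 -1.   ] y [0.942 0.334 0.   ] z [ 0.334 -0.942 -0.002] F [-1.13 -0.74  0.06] q [-1.41  0.53  1.43  0.    1.18 -0.18] o 0.0851
```

Call:
jog_arm(
  plan=[
    [0,3.24,-1.87,0],
    [0,3.24,-1.87,0],
    [0,3.24,-1.87,0],
    [0,3.24,-1.87,0],
    [0,3.24,-1.87,0],
  ],
  claw=0,
)

```text
time_s: 0.52
eef_pos: [0.3309, -0.4451, 0.2389]
tcp_rot: [0.408, 0.578, -0.408, 0.577]
force: [1.4, -0.1, -0.6]
opening: 0.0254
```

Call:
jog_arm(
  plan=[
    [0,3.24,-1.87,0],
    [0,3.24,-1.87,0],
    [0,3.24,-1.87,0],
    [0,3.24,-1.87,0],
    [0,3.24,-1.87,0],
  ],
)

```text
time_s: 0.93
eef_pos: [0.4525, -0.3027, 0.239]
tcp_rot: [0.408, 0.578, -0.408, 0.577]
force: [1.1, -0.1, 0.1]
opening: -0.0001
```

Call:
jog_arm(
  plan=[
    [0,0,0,0],
    [0,0,0,0],
  ],
)

```text
time_s: 1.1
eef_pos: [0.4526, -0.3025, 0.239]
tcp_rot: [0.407, 0.579, -0.407, 0.578]
force: [-0.5, -0.0, 0.0]
opening: -0.0001
```

```bash
python3 - <<'E'
from h import *
s,R=st();print(r.finger_overhang)
c=optics.camera_info("wrist");im=optics.snapshot("wrist");cv2.imwrite("pics/w0.png",im[:,:,::-1])
for l in lids(im,c,.069):print(l)
E
```

```text
1.1 [ 0.4526 -0.3025  0.239 ] x [-0.001  0.    -1.   ] y [ 0.941  0.338 -0.001] z [ 0.338 -0.941 -0.001] F [-0.51 -0.01  0.03] q [-0.79  0.42  1.64 -0.    1.09  0.43] o -0.0001
0.008
(array([335., 133.]), array([ 504.1, -299.1,  128.8,   88.6,    9. ]))
(array([188.,  46.]), array([ 542.4, -136.4,  118. ,   92.8,   -8.1]))
(array([35., 33.]), array([505.3,  10.2,  87.7,  73.6,  -8.2]))
```

View pics/w0.png

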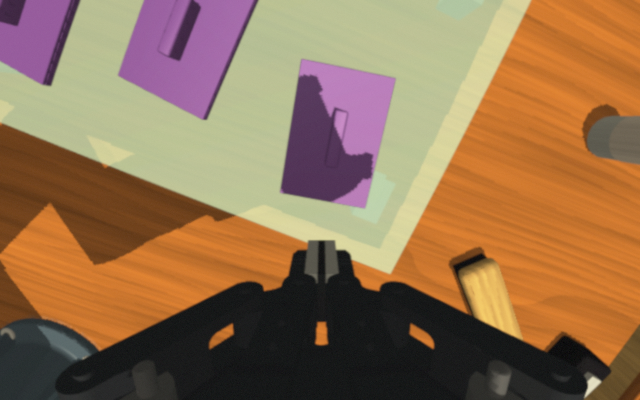

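The wrist view shows lid C whole, centred at (335,133), with the shut fingertips at (322,245). I'll descend over its near end.

Call:
jog_arm(
  plan=[
    [3.7,0,0.2,0],
    [3.7,0,0,0],
    [3.7,0,0,0],
    [3.7,0,0,0],
    [0,0,0,0],
  ],
)

```text
time_s: 1.57
eef_pos: [0.4476, -0.3042, 0.0841]
tcp_rot: [0.41, 0.583, -0.408, 0.571]
force: [-0.5, 1.6, -0.7]
opening: 0.0001
```

Call:
jog_arm(
  plan=[
    [0.3,0,0,0],
    [0.3,0,0,0],
    [0.1,0,0,0],
    [0,0,0,0],
    [0,0,0,0],
  ],
)

```text
time_s: 1.98
eef_pos: [0.4533, -0.3074, 0.0864]
tcp_rot: [0.408, 0.576, -0.408, 0.579]
force: [0.2, -0.4, 1.2]
opening: -0.0005
```

Call:
jog_arm(
  plan=[
    [0,0,0,0],
    [0,0,0,0],
    [0.1,0,0,0],
    [0.1,0,0,0],
    [0,0,0,0],
  ],
)

```text
time_s: 2.4
eef_pos: [0.4524, -0.3062, 0.0822]
tcp_rot: [0.408, 0.578, -0.408, 0.577]
force: [-0.7, -0.2, -0.5]
opening: -0.0004
```

Call:
jog_arm(
  plan=[
    [0.1,0,0,0],
    [0,0,0,0],
    [0.1,0,0,0],
    [0,0,0,0],
    [0,0,0,0],
  ],
)

```text
time_s: 2.82
eef_pos: [0.4524, -0.3063, 0.0802]
tcp_rot: [0.408, 0.578, -0.408, 0.577]
force: [0.1, 0.1, 0.0]
opening: -0.0002
```

Call:
jog_arm(
  plan=[
    [0.1,0,0,0],
    [0,0,0,0],
    [0,0,0,0],
  ],
)

```text
time_s: 3.07
eef_pos: [0.4524, -0.3063, 0.0792]
tcp_rot: [0.408, 0.578, -0.408, 0.577]
force: [0.1, 0.1, 0.9]
opening: -0.0
```

Call:
jog_arm(
  plan=[
    [0.05,0,0,0],
    [0,0,0,0],
    [0,0,0,0],
  ],
)

```text
time_s: 3.32
eef_pos: [0.4525, -0.3064, 0.0788]
tcp_rot: [0.408, 0.578, -0.408, 0.578]
force: [0.1, 0.4, 0.5]
opening: -0.0002
```

Call:
jog_arm(
  plan=[
    [0.05,0,0,0],
    [0,0,0,0],
    [0,0,0,0],
  ],
)

```text
time_s: 3.57
eef_pos: [0.4524, -0.3064, 0.0783]
tcp_rot: [0.408, 0.578, -0.408, 0.578]
force: [-0.5, -0.8, -0.0]
opening: 0.0001
```

Call:
jog_arm(
  plan=[
    [0.05,0,0,0],
    [0,0,0,0],
    [0,0,0,0],
  ],
)

```text
time_s: 3.82
eef_pos: [0.4525, -0.3064, 0.0778]
tcp_rot: [0.408, 0.578, -0.408, 0.578]
force: [0.2, 0.3, 0.1]
opening: -0.0
```

Call:
jog_arm(
  plan=[
    [0.05,0,0,0],
    [0,0,0,0],
    [0,0,0,0],
  ],
)

```text
time_s: 4.07
eef_pos: [0.4525, -0.3064, 0.0773]
tcp_rot: [0.408, 0.578, -0.408, 0.578]
force: [-0.1, -0.2, 1.3]
opening: 0.0003
```

Call:
jog_arm(
  plan=[
    [0.05,0,0,0],
    [0,0,0,0],
    [0,0,0,0],
  ],
)

```text
time_s: 4.32
eef_pos: [0.4524, -0.3063, 0.0768]
tcp_rot: [0.408, 0.578, -0.408, 0.578]
force: [-0.4, 0.2, 0.7]
opening: 0.0001
```

Call:
jog_arm(
  plan=[
    [0.05,0,0,0],
    [0,0,0,0],
    [0,0,0,0],
  ],
)

```text
time_s: 4.57
eef_pos: [0.4525, -0.3063, 0.0763]
tcp_rot: [0.408, 0.578, -0.408, 0.578]
force: [-0.2, -0.1, -0.0]
opening: -0.0001
```

```bash
python3 - <<'E'
from h import *
s,R=st()
im=optics.snapshot("side");cv2.imwrite("pics/s1.png",cv2.resize(im[120:220,300:460,::-1],None,fx=5,fy=5,interpolation=2))
print(r.state()["force"].round(2))
E
```

```text
4.57 [ 0.4525 -0.3063  0.0763] x [-0.  0. -1.] y [ 0.942  0.334 -0.   ] z [ 0.334 -0.942 -0.   ] F [-0.17 -0.14 -0.05] q [-0.8   0.67  1.76  0.    0.71  0.43] o -0.0001
[-0.1   0.27  1.2 ]
```

View pics/s1.png

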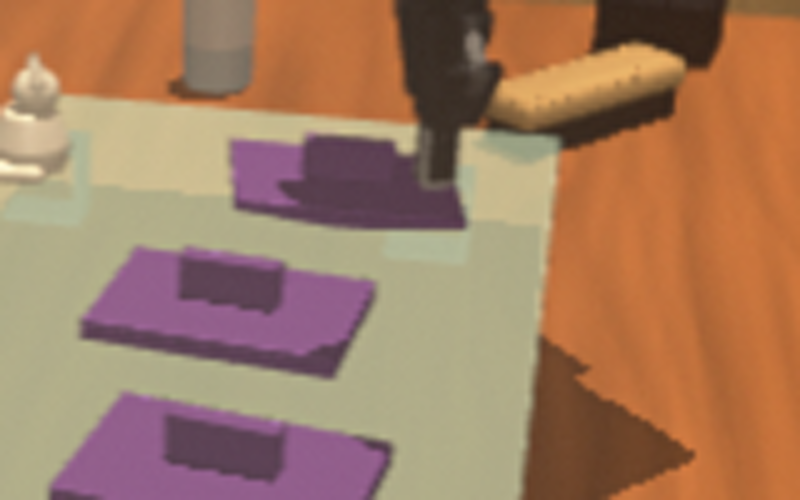

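The fingertip is on lid C's near end at (437,185) in the crop, and the lid's far-left lower edge seems raised. I'll press further until the force rises, and compare with the first side picture.

Call:
jog_arm(
  plan=[
    [0.05,0,0,0],
    [0,0,0,0],
    [0,0,0,0],
  ],
)

```text
time_s: 4.87
eef_pos: [0.4524, -0.3064, 0.076]
tcp_rot: [0.408, 0.578, -0.408, 0.578]
force: [-0.0, 0.0, 2.3]
opening: 0.0003
```

Call:
jog_arm(
  plan=[
    [0.05,0,0,0],
    [0,0,0,0],
    [0,0,0,0],
  ],
)

```text
time_s: 5.12
eef_pos: [0.4525, -0.3064, 0.0759]
tcp_rot: [0.408, 0.577, -0.408, 0.578]
force: [-0.9, 0.5, 6.5]
opening: -0.0005
```

```bash
python3 - <<'E'
from h import *
s,R=st()
im=optics.snapshot("side")[:,:,::-1];a=cv2.imread("pics/side0.png")
f=lambda i:cv2.resize(i[135:175,330:410],None,fx=7,fy=7,interpolation=2)
cv2.imwrite("pics/cmp.png",np.vstack([f(a),f(im)]))
print(r.state()["force"].round(2))
E
```

```text
5.12 [ 0.4525 -0.3064  0.0759] x [ 0. -0. -1.] y [0.942 0.334 0.   ] z [ 0.334 -0.942  0.   ] F [-0.91  0.47  6.47] q [-0.8   0.67  1.76 -0.    0.71  0.43] o -0.0005
[-1.65 -0.06  5.71]
```

View pics/cmp.png

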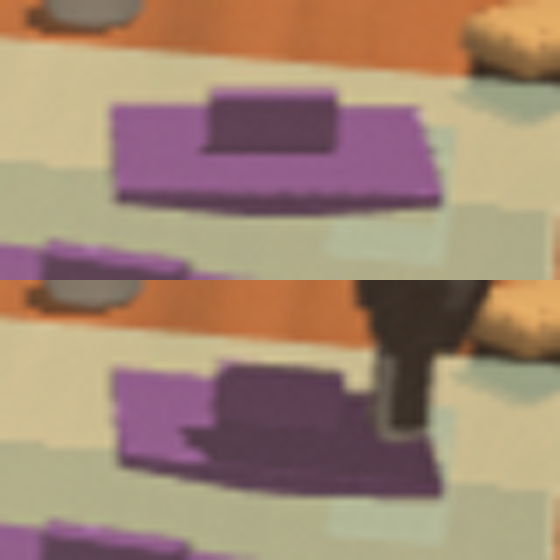

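Lid C has clearly tipped: its far end is raised in the lower picture (115,460) compared with level in the upper (115,195). It sank about 3 mm at under 1.5 N before the end met the glass, so this is the warped one. I'll hold it tipped for a moment, then raise the tool and line up.

Call:
jog_arm(
  plan=[
    [0,0,0,0],
    [0,0,0,0],
    [0,0,0,0],
    [0,0,0,0],
    [0,0,0,0],
  ],
)

```text
time_s: 5.58
eef_pos: [0.4524, -0.3064, 0.0759]
tcp_rot: [0.408, 0.577, -0.408, 0.578]
force: [-1.9, 0.8, 5.8]
opening: 0.0002
```

Call:
jog_arm(
  plan=[
    [0,0,0,0],
    [0,0,0,0],
    [0,0,0,0],
    [0,0,0,0],
    [0,0,0,0],
  ],
)

```text
time_s: 6.0
eef_pos: [0.4524, -0.3064, 0.0759]
tcp_rot: [0.408, 0.577, -0.408, 0.578]
force: [-1.8, -0.0, 6.0]
opening: 0.0001
```

Call:
jog_arm(
  plan=[
    [-0.1,0,0,0],
    [-0.2,0,0,0],
    [-0.3,0,0,0],
    [-0.5,0,0,0],
    [-1,0,0,0],
  ],
)

```text
time_s: 6.42
eef_pos: [0.4519, -0.3058, 0.0959]
tcp_rot: [0.408, 0.578, -0.408, 0.577]
force: [-0.6, 0.5, 0.4]
opening: -0.0001
```

Call:
jog_arm(
  plan=[
    [-2.5,0,0,3.5],
    [-3,0,0,3.5],
    [-3,0,0,3.5],
    [-3,0,0,0],
    [-2,0,0,0],
  ],
  claw=0.65,
)

```text
time_s: 6.83
eef_pos: [0.4532, -0.307, 0.2351]
tcp_rot: [0.459, 0.536, -0.459, 0.539]
force: [0.5, -0.5, -0.6]
opening: 0.0554
```

Call:
jog_arm(
  plan=[
    [0,0,0,0],
    [0,0,0,0],
    [0,0,0,0],
    [0,0,0,0],
    [0,0,0,0],
  ],
)

```text
time_s: 7.25
eef_pos: [0.4518, -0.3057, 0.2299]
tcp_rot: [0.459, 0.539, -0.459, 0.537]
force: [0.3, 0.0, 0.7]
opening: 0.0553
```

```bash
python3 - <<'E'
from h import *
s,R=st()
c=optics.camera_info("wrist");im=optics.snapshot("wrist");cv2.imwrite("pics/w1.png",im[:,:,::-1])
for l in lids(im,c,.069):print(l)
t=optics.snapshot("top")
for l in lids(t,optics.camera_info("top"),.069):print("top",l)
E
```

```text
7.25 [ 0.4518 -0.3057  0.2299] x [-0.002  0.002 -1.   ] y [ 0.988  0.157 -0.002] z [ 0.157 -0.988 -0.003] F [0.3  0.01 0.71] q [-0.8   0.43  1.64  0.    1.07  0.61] o 0.0553
(array([322., 129.]), array([ 504.6, -298.7,  128.2,   88.8,    9.1]))
(array([158.,  62.]), array([ 547.3, -137.3,  128.1,   92.9,   -8.1]))
(array([23., 64.]), array([523.6,  -8.3, 130. ,  53.9,  -4.4]))
top (array([ 81., 287.]), array([405.6, 557.4, 130.5, 110.4,  28.2]))
top (array([454., 232.]), array([ 504. , -295.8,  122.6,   84.8,    9.3]))
top (array([313., 225.]), array([529.8,  24.4, 121.2,  82.8, -10.2]))
top (array([383., 216.]), array([ 547.4, -133.7,  122.6,   84.1,   -8.3]))
```

View pics/w1.png

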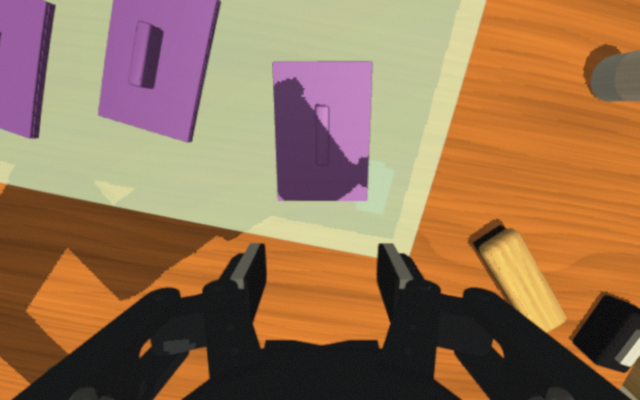

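The lid is back in its place with its rib upright at (322,133), and the jaws are centred on it at x≈321. Moving over it and down.

Call:
jog_arm(
  plan=[
    [0,2.7,0,0],
    [1.5,2.6,0,0],
    [3,0,0,0],
    [3,0,0,0],
    [2.5,0,0,0],
  ],
)

```text
time_s: 7.77
eef_pos: [0.5047, -0.2973, 0.129]
tcp_rot: [0.459, 0.539, -0.459, 0.537]
force: [-0.4, -0.1, -0.8]
opening: 0.0556
```

Call:
jog_arm(
  plan=[
    [1,0,0,0],
    [0.5,0,0,0],
    [0,0,0,0],
    [0,0,0,0],
    [0,0,0,0],
  ],
)

```text
time_s: 8.18
eef_pos: [0.5057, -0.2989, 0.1179]
tcp_rot: [0.459, 0.537, -0.459, 0.539]
force: [0.3, 0.8, 1.0]
opening: 0.0555
```

Call:
jog_arm(
  plan=[
    [0.8,0,0,0],
    [0.8,0,0,0],
    [0.5,0,0,0],
    [0,0,0,0],
    [0,0,0,0],
  ],
)

```text
time_s: 8.6
eef_pos: [0.5045, -0.2978, 0.0948]
tcp_rot: [0.459, 0.538, -0.459, 0.537]
force: [0.2, 0.2, -0.6]
opening: 0.0555
```

Call:
jog_arm(
  plan=[
    [0.5,0,0,0],
    [0.4,0,0,0],
    [0.3,0,0,0],
    [0,0,0,0],
    [0,0,0,0],
  ],
)

```text
time_s: 9.02
eef_pos: [0.5047, -0.2979, 0.083]
tcp_rot: [0.459, 0.538, -0.459, 0.538]
force: [-0.3, -0.5, -0.6]
opening: 0.0556
```

Call:
jog_arm(
  plan=[
    [0,0,0,0],
    [0,0,0,0],
    [0,0,0,0],
    [0,0,0,0],
    [0,0,0,0],
  ],
  claw=0.22,
)

```text
time_s: 9.43
eef_pos: [0.5048, -0.2981, 0.0834]
tcp_rot: [0.459, 0.538, -0.459, 0.538]
force: [-0.2, 0.4, 0.0]
opening: 0.0184
```

Call:
jog_arm(
  plan=[
    [0,0,0,0],
    [0,0,0,0],
    [0,0,0,0],
    [0,0,0,0],
    [0,0,0,0],
  ],
  claw=0.05,
)

```text
time_s: 9.85
eef_pos: [0.5049, -0.2981, 0.0836]
tcp_rot: [0.459, 0.538, -0.459, 0.538]
force: [0.1, 0.4, 3.9]
opening: 0.0109
```

Call:
jog_arm(
  plan=[
    [0,0,0,0],
    [-0.2,0,0,0],
    [-0.3,0,0,0],
    [-0.5,0,0,0],
    [-1,0,0,0],
  ],
  claw=0,
)

```text
time_s: 10.27
eef_pos: [0.504, -0.2974, 0.1026]
tcp_rot: [0.459, 0.539, -0.459, 0.537]
force: [-0.1, 0.4, 0.1]
opening: 0.0105
```

Call:
jog_arm(
  plan=[
    [-1.5,0,0,0],
    [-1.5,0,0,0],
    [-1.5,0,0,0],
    [-1,0,0,0],
    [0,0,0,0],
  ],
)

```text
time_s: 10.68
eef_pos: [0.5061, -0.2991, 0.1612]
tcp_rot: [0.459, 0.536, -0.459, 0.54]
force: [1.6, -0.2, -0.5]
opening: 0.0108
```

```bash
python3 - <<'E'
from h import *
s,R=st()
c=optics.camera_info("wrist");im=optics.snapshot("wrist")[:,:,::-1]
sd=optics.snapshot("side")[:,:,::-1]
cv2.imwrite("pics/w2.png",np.hstack([im[::2,::2],cv2.resize(sd[60:220,280:440],(200,200))]))
E
```

```text
10.68 [ 0.5061 -0.2991  0.1612] x [ 0.004 -0.004 -1.   ] y [0.988 0.157 0.004] z [ 0.157 -0.988  0.004] F [ 1.65 -0.21 -0.54] q [-0.72  0.58  1.61  0.    0.96  0.69] o 0.0108
```

View pics/w2.png

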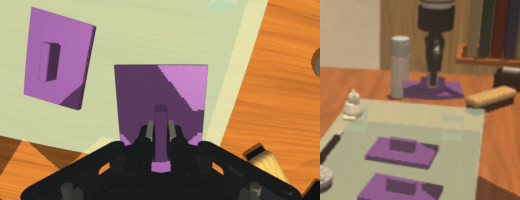

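The wrist view shows the lid hanging level in the jaws by its rib; the side view agrees. Carrying it to the tray.

Call:
jog_arm(
  plan=[
    [-1,0,0,4.05],
    [-1,0,0,4.05],
    [0,0,-1,0],
    [0,0.2,-2,0],
    [0,0.3,-3,0],
  ],
)

```text
time_s: 11.2
eef_pos: [0.5085, -0.2386, 0.1773]
tcp_rot: [0.496, 0.504, -0.496, 0.504]
force: [0.8, 0.1, -0.9]
opening: 0.0105
```

Call:
jog_arm(
  plan=[
    [0,0.3,-3.6,0],
    [0,0.3,-3.6,0],
    [0,0.3,-3.6,0],
    [0,0.3,-3.6,0],
    [0,0.3,-3.6,0],
  ],
)

```text
time_s: 11.62
eef_pos: [0.5196, -0.0552, 0.1771]
tcp_rot: [0.495, 0.505, -0.496, 0.504]
force: [1.1, 0.2, -1.0]
opening: 0.0104
```

Call:
jog_arm(
  plan=[
    [0,0.3,-3.6,0],
    [0,0.3,-3.6,0],
    [0,0.3,-3.6,0],
    [0,0.3,-3.6,0],
    [0,0.3,-3.6,0],
  ],
)

```text
time_s: 12.03
eef_pos: [0.5314, 0.1248, 0.177]
tcp_rot: [0.495, 0.505, -0.496, 0.504]
force: [0.4, -1.1, -0.2]
opening: 0.0108
```

Call:
jog_arm(
  plan=[
    [0,0.3,-3.6,0],
    [0,0.3,-3.6,0],
    [0,0.3,-3,0],
    [0,0,-2,0],
    [0,0,-1,0],
  ],
)

```text
time_s: 12.45
eef_pos: [0.5381, 0.2577, 0.1769]
tcp_rot: [0.494, 0.506, -0.495, 0.505]
force: [0.2, 0.3, -0.3]
opening: 0.0108
```

Call:
jog_arm(
  plan=[
    [0,0,0,0],
    [0,0,0,0],
    [0,0,0,0],
  ],
)

```text
time_s: 12.7
eef_pos: [0.5393, 0.2533, 0.1777]
tcp_rot: [0.495, 0.504, -0.497, 0.504]
force: [0.1, 0.1, -0.6]
opening: 0.0106
```

```bash
python3 - <<'E'
from h import *
go(np.array([.5476,.3208,0])-np.r_[r.state()["eef_pos"][:2],0])
c=optics.camera_info("top");im=optics.snapshot("top")
for l in lids(im,c,.17):print(l)
E
```

```text
12.7 [0.5393 0.2533 0.1777] x [-0.002 -0.001 -1.   ] y [ 1.     0.016 -0.002] z [ 0.016 -1.     0.001] F [ 0.12  0.13 -0.63] q [ 0.25  0.56  1.57 -0.    1.01  1.81] o 0.0106
tool cm [-0.01  0.93 -6.74]
(array([313., 226.]), array([523.3,  23.3, 108.7,  74.1, -11.2]))
(array([207., 221.]), array([536.7, 247.3, 127.3,  80.2,   1.4]))
(array([383., 216.]), array([ 539.8, -117.9,  109.1,   74.8,   -8.4]))
```

```bash
python3 - <<'E'
from h import *
s,R=st();c=optics.camera_info("wrist");im=optics.snapshot("wrist");cv2.imwrite("pics/w3.png",im[:,:,::-1])
# predicted tray rim corners from the top fit
K,D=KD(c);a=np.radians(.9);Rz=np.array([[np.cos(a),-np.sin(a)],[np.sin(a),np.cos(a)]])
P=np.array([[x,y] for x,y in((.079,.06),(.079,-.06),(-.079,-.06),(-.079,.06))])@Rz.T+[.5476,.3208]
print(cv2.projectPoints(np.c_[P,np.full(4,.022)],cv2.Rodrigues(np.array(c["R"]))[0],np.array(c["t"]),K,D)[0].reshape(-1,2).round(0))
E
```

```text
12.75 [0.5396 0.2531 0.1779] x [-0.001 -0.001 -1.   ] y [ 1.     0.015 -0.001] z [ 0.015 -1.     0.001] F [-0.16 -0.17 -1.35] q [ 0.25  0.56  1.57 -0.    1.01  1.81] o 0.0107
[[181.  97.]
 [312.  96.]
 [313. 255.]
 [199. 255.]]
```

View pics/w3.png

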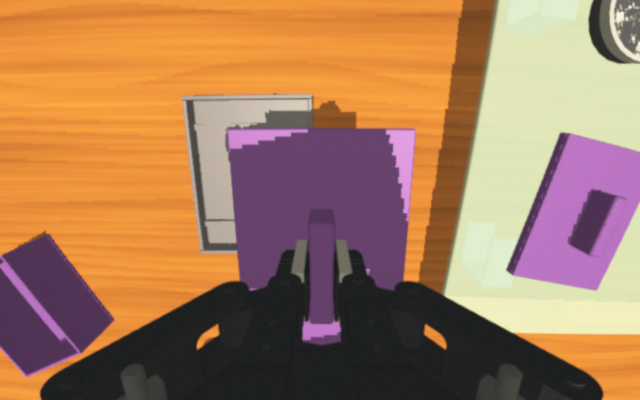

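The tray corners show at (182,96), (312,95) and (203,253), within about 4 px of the prediction, so the tray position holds. Moving over it and lowering.

Call:
jog_arm(
  plan=[
    [0,0.3,-2.2,0],
    [0,0.3,-2.2,0],
    [0,0.3,-1.5,0],
    [0,0,-0.8,0],
    [0,0,0,0],
  ],
)

```text
time_s: 13.22
eef_pos: [0.5479, 0.3222, 0.1783]
tcp_rot: [0.496, 0.504, -0.496, 0.504]
force: [1.0, -0.9, -1.4]
opening: 0.0108
```

Call:
jog_arm(
  plan=[
    [2,0,0,0],
    [2.5,0,0,0],
    [2.5,0,0,0],
    [2,0,0,0],
    [1,0,0,0],
  ],
)

```text
time_s: 13.63
eef_pos: [0.546, 0.3194, 0.0756]
tcp_rot: [0.494, 0.504, -0.498, 0.503]
force: [-0.2, -0.3, -1.4]
opening: 0.0105
```

Call:
jog_arm(
  plan=[
    [0.5,0,0,0],
    [0,0,0,0],
    [0,0,0,0],
    [0,0,0,0],
  ],
)

```text
time_s: 13.97
eef_pos: [0.5489, 0.3219, 0.0748]
tcp_rot: [0.497, 0.504, -0.495, 0.504]
force: [-0.0, -0.9, -1.9]
opening: 0.0106
```

```bash
python3 - <<'E'
from h import *
go(np.array([.5476,.3208,.036])-r.state()["eef_pos"])
im=optics.snapshot("side")[:,:,::-1];cv2.imwrite("pics/s2.png",cv2.resize(im[230:390,210:400],None,fx=3,fy=3))
E
```

```text
13.97 [0.5489 0.3219 0.0748] x [ 0.003  0.001 -1.   ] y [1.    0.016 0.003] z [ 0.016 -1.    -0.001] F [-0.01 -0.86 -1.86] q [ 0.36  0.75  1.52 -0.    0.86  1.91] o 0.0106
tool cm [ 3.88 -0.14  0.11]
```

View pics/s2.png

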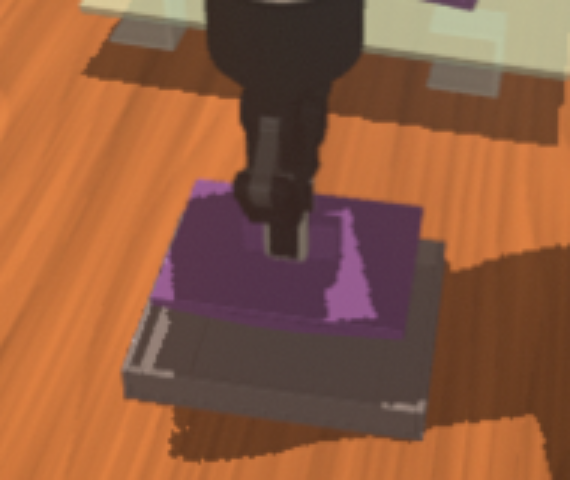

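The side crop shows the lid level and square over the tray, with the rim at about (125–440, 240–440). Lowering gently.

Call:
jog_arm(
  plan=[
    [0.8,0,0,0],
    [1,0,0,0],
    [1,0,0,0],
    [0.6,0,0,0],
    [0.2,0,0,0],
  ],
)

```text
time_s: 14.43
eef_pos: [0.5465, 0.3213, 0.0352]
tcp_rot: [0.495, 0.505, -0.497, 0.504]
force: [-0.0, 0.1, -1.5]
opening: 0.0106
```

Call:
jog_arm(
  plan=[
    [0,0,0,0],
    [0,0,0,0],
    [0.2,0,0,0],
    [0.1,0,0,0],
    [0,0,0,0],
  ],
)

```text
time_s: 14.85
eef_pos: [0.5479, 0.3217, 0.0344]
tcp_rot: [0.496, 0.504, -0.496, 0.504]
force: [-0.5, -0.7, -0.6]
opening: 0.0103
```

Call:
jog_arm(
  plan=[
    [0.1,0,0,0],
    [0.1,0,0,0],
    [0,0,0,0],
    [0,0,0,0],
  ],
)

```text
time_s: 15.18
eef_pos: [0.5478, 0.3217, 0.0323]
tcp_rot: [0.496, 0.504, -0.496, 0.504]
force: [0.5, 0.2, -0.3]
opening: 0.0108
```

Call:
jog_arm(
  plan=[
    [0.1,0,0,0],
    [0,0,0,0],
    [0,0,0,0],
  ],
)

```text
time_s: 15.43
eef_pos: [0.5478, 0.3217, 0.0313]
tcp_rot: [0.496, 0.504, -0.496, 0.504]
force: [-0.0, 1.4, -0.9]
opening: 0.0107
```

Call:
jog_arm(
  plan=[
    [0.05,0,0,0],
    [0,0,0,0],
    [0,0,0,0],
  ],
)

```text
time_s: 15.68
eef_pos: [0.5478, 0.3217, 0.0308]
tcp_rot: [0.496, 0.504, -0.496, 0.504]
force: [0.1, 0.3, -1.1]
opening: 0.0107
```

Call:
jog_arm(
  plan=[
    [0.05,0,0,0],
    [0,0,0,0],
    [0,0,0,0],
  ],
)

```text
time_s: 15.93
eef_pos: [0.5478, 0.3217, 0.0303]
tcp_rot: [0.496, 0.504, -0.496, 0.504]
force: [0.1, -0.1, -0.6]
opening: 0.0105
```

Call:
jog_arm(
  plan=[
    [0.05,0,0,0],
    [0,0,0,0],
    [0,0,0,0],
  ],
)

```text
time_s: 16.18
eef_pos: [0.5478, 0.3217, 0.0298]
tcp_rot: [0.496, 0.504, -0.496, 0.504]
force: [0.3, 1.0, -0.3]
opening: 0.0105
```

Call:
jog_arm(
  plan=[
    [0.05,0,0,0],
    [0,0,0,0],
    [0,0,0,0],
  ],
)

```text
time_s: 16.43
eef_pos: [0.5479, 0.3218, 0.0294]
tcp_rot: [0.496, 0.504, -0.496, 0.504]
force: [0.1, 0.3, 0.3]
opening: 0.0103
```

Call:
jog_arm(
  plan=[
    [0.05,0,0,0],
    [0,0,0,0],
    [0,0,0,0],
  ],
)

```text
time_s: 16.68
eef_pos: [0.5479, 0.3217, 0.0292]
tcp_rot: [0.496, 0.504, -0.496, 0.504]
force: [-0.9, -0.4, 3.2]
opening: 0.0104
```

Call:
jog_arm(
  plan=[
    [0,0,0,0],
    [0,0,0,0],
  ],
)

```text
time_s: 16.85
eef_pos: [0.5479, 0.3218, 0.0292]
tcp_rot: [0.496, 0.504, -0.496, 0.504]
force: [-0.5, -0.1, 3.3]
opening: 0.0106
```

Contact at about 3 N, so I'll release and withdraw.

Call:
jog_arm(
  plan=[
    [0,0,0,0],
    [0,0,0,0],
    [0,0,0,0],
    [0,0,0,0],
  ],
  claw=0.4,
)

```text
time_s: 17.18
eef_pos: [0.5477, 0.3216, 0.0285]
tcp_rot: [0.496, 0.504, -0.496, 0.504]
force: [0.1, -1.1, -0.0]
opening: 0.0341
```

Call:
jog_arm(
  plan=[
    [-0.3,0,0,0],
    [-0.5,0,0,0],
    [-1,0,0,0],
    [-2,0,0,0],
    [-3,0,0,0],
  ],
)

```text
time_s: 17.6
eef_pos: [0.5461, 0.321, 0.0959]
tcp_rot: [0.494, 0.505, -0.498, 0.503]
force: [0.5, 1.4, 0.1]
opening: 0.0339
```

Call:
jog_arm(
  plan=[
    [-3,0,0,0],
    [-3,-1,0,0],
    [-1,-3,0,0],
    [0,-3,0,0],
    [0,-2,0,0],
  ],
)

```text
time_s: 18.02
eef_pos: [0.4558, 0.3202, 0.1691]
tcp_rot: [0.496, 0.504, -0.495, 0.504]
force: [-0.7, -0.0, -0.7]
opening: 0.0344
```

Call:
jog_arm(
  plan=[
    [0,0,0,0],
    [0,0,0,0],
    [0,0,0,0],
    [0,0,0,0],
  ],
)

```text
time_s: 18.35
eef_pos: [0.4594, 0.3205, 0.1673]
tcp_rot: [0.497, 0.504, -0.495, 0.504]
force: [-0.3, 0.3, -0.4]
opening: 0.0341
```

```bash
python3 - <<'E'
from h import *
st();c=optics.camera_info("wrist");im=optics.snapshot("wrist")
for l in lids(im,c,.018):print(l)
t=optics.snapshot("top")
for l in lids(t,optics.camera_info("top"),.069):print("top",l)
sd=optics.snapshot("side")
cv2.imwrite("pics/end.png",np.hstack([cv2.resize(im,(480,300)),cv2.resize(sd[260:400,230:380],(320,300))])[:,:,::-1])
E
```

```text
18.35 [0.4594 0.3205 0.1673] x [ 0.002  0.001 -1.   ] y [1.    0.016 0.002] z [ 0.016 -1.    -0.001] F [-0.3   0.3  -0.41] q [ 0.41  0.54  1.67 -0.    0.94  1.96] o 0.0341
(array([ 66., 244.]), array([393.3, 594.6, 158.1, 149.2, -62.6]))
(array([630., 160.]), array([495.7,  22.5,  89.1,  35.3,  16.5]))
(array([321.,  91.]), array([547.6, 320.9, 127.9,  88.4,   0.9]))
top (array([314., 225.]), array([529.5,  24.1, 122. ,  83.3, -10.1]))
top (array([190., 224.]), array([542.1, 305.9, 119.5,  83.1,   0.7]))
top (array([383., 216.]), array([ 547.5, -133.9,  122.9,   84. ,   -8.1]))
```

View pics/end.png

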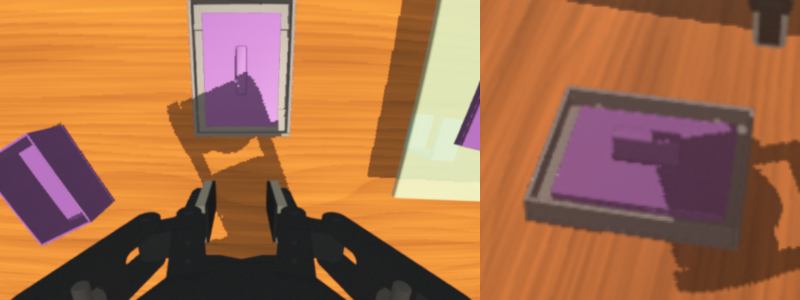

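The lid lies flat and rib-up inside the tray, centred at (547.6, 320.9) mm. The other two lids have not moved, and the robot is clear. Handing in.

```bash
python3 -c "
from rig import order;print(order.hand_in())"
```

```text
the job is handed in; nothing more can be done
None
```

The warped lid, the rightmost one at about (0.504, −0.297) m, now lies flat and rib-up in the silicone key tray, and the job is handed in.

- **Finding it:** Pressed near its end, it sank about 3 mm at roughly 1 N. Its far end rose visibly in the side camera before the near end met the glass. I held it tipped for about 1 s; the highest vertical force I read was 6.5 N, against the 25 N limit. I did not press the other two lids, because this first one clearly rocked.
- **Placing it:** I lifted it by its rib, lowered it into the tray until about 3 N of contact, let go and backed away.
- **Last checks:** The wrist camera puts the lid's centre within 1 mm of the measured tray centre, at the same angle. The other two lids are within 0.3 mm of where they started. I did not re-measure the cat, gauge or tin, but the arm never went near them.
- **Disagreement:** The top and wrist cameras differed by about 3 mm in y on where the lid lay. I used the middle value, which gave a clean grasp.
- **Time:** The job took about 18.5 s of the 64 s allowed.

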